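# Stroke the coin switch leaves

## Task

Check the four sprung switch leaves on the brass coin acceptor frame: starting at the red-spot end, run a closed fingertip lightly along the row in one stroke, so that each leaf dips in turn and springs back, coming down before the first leaf and lifting off only beyond the last. Press gently, never pushing a leaf flat. Do not shift or lift the frame, leave the other things on the shelf alone, and finish clear of everything.

Things in the scene. Friction and masses are not known exactly. Their poses are not given: they have to be found in the camera images.
- coin_frame: Brass coin acceptor frame, a loose flat bar (about 1 kg) on the perforated shelf, whose top is 20 mm above the work surface. 66 mm wide (its x), 260 mm long (its y), 18 mm thick; origin at the centre of its underside, z up. Four sprung steel leaves stand in a row on its centre line (x = 0); the stroke runs along its +y, from the red spot to the black slot.
- start_spot (a point): Red spot, 18 mm across, on the brass top face at the start end (frame y = -114 mm). A shut fingertip fits between the frame's end and leaf 1 here. 'Mid row' is frame y from -75 to +75 mm, within 40 mm of the centre line: there, keep the TCP either under 55 mm above the brass face (the stroke) or, when flying over, more than 110 mm above it.
- finish_slot (a point): Black coin slot mark on the brass top face at the finish end (frame y = +117 mm); lift off here or beyond. A fingertip carried level at 8 mm under the height of the resting noses (about 12 mm above the brass face) works all four leaves well.
- leaf1_tip (a point): Top of the blue nose (free end) of leaf 1, counted from the red spot; moves with the leaf. At rest 20 mm above the brass face (38 mm above the frame's underside), at frame y = -61 mm. The leaf is 16 mm wide, 36 mm long, hinged at y = -94 mm and slopes up 25 degrees towards +y: a finger moving along +y rides over it, moving along -y it would catch the nose.
- leaf1 (a joint): Leaf 1: angle pressed down, rad. 0 = at rest, sprung up; counts as dipped from 0.09 (nose 3 mm down), as pressed flat from 0.39 (nose 14 mm down); stop at 0.42. Springs back by itself; about 0.5 N at the nose at first, 1.5 N half way.
- leaf2_tip (a point): Top of the blue nose (free end) of leaf 2, counted from the red spot; moves with the leaf. At rest 20 mm above the brass face (38 mm above the frame's underside), at frame y = -9 mm. The leaf is 16 mm wide, 36 mm long, hinged at y = -42 mm and slopes up 25 degrees towards +y: a finger moving along +y rides over it, moving along -y it would catch the nose.
- leaf2 (a joint): Leaf 2: angle pressed down, rad. 0 = at rest, sprung up; counts as dipped from 0.09 (nose 3 mm down), as pressed flat from 0.39 (nose 14 mm down); stop at 0.42. Springs back by itself; about 0.5 N at the nose at first, 1.5 N half way.
- leaf3_tip (a point): Top of the blue nose (free end) of leaf 3, counted from the red spot; moves with the leaf. At rest 20 mm above the brass face (38 mm above the frame's underside), at frame y = 43 mm. The leaf is 16 mm wide, 36 mm long, hinged at y = 10 mm and slopes up 25 degrees towards +y: a finger moving along +y rides over it, moving along -y it would catch the nose.
- leaf3 (a joint): Leaf 3: angle pressed down, rad. 0 = at rest, sprung up; counts as dipped from 0.09 (nose 3 mm down), as pressed flat from 0.39 (nose 14 mm down); stop at 0.42. Springs back by itself; about 0.5 N at the nose at first, 1.5 N half way.
- leaf4_tip (a point): Top of the blue nose (free end) of leaf 4, counted from the red spot; moves with the leaf. At rest 20 mm above the brass face (38 mm above the frame's underside), at frame y = 95 mm. The leaf is 16 mm wide, 36 mm long, hinged at y = 62 mm and slopes up 25 degrees towards +y: a finger moving along +y rides over it, moving along -y it would catch the nose.
- leaf4 (a joint): Leaf 4: angle pressed down, rad. 0 = at rest, sprung up; counts as dipped from 0.09 (nose 3 mm down), as pressed flat from 0.39 (nose 14 mm down); stop at 0.42. Springs back by itself; about 0.5 N at the nose at first, 1.5 N half way.
- lamp_base: Ivory plastic lamp base, loose, round, 60 mm across at the foot and 42 mm tall; origin at the centre of its underside. Stands beside the frame; to be left alone.
- mirror_bracket: Chrome mirror bracket, loose, an upright L: foot 36 x 56 mm, upright plate 48 mm tall on its +x edge; origin at the centre of the foot's underside. To be left alone.
- thumb_wheel: Knurled steel thumb wheel, loose, lying flat: 40 mm across, 12 mm thick with an 18 mm hub, 22 mm tall in all; origin at the centre of its underside. To be left alone.

How it is judged:
On the way, in this order (a step that is already met when the one before it is completed fails the run):
1. leaf 1 is pressed down by at least 0.09 rad (value of joint leaf1 above 0.09 rad), for 0.1 s.
2. leaf 2 is pressed down by at least 0.09 rad (value of joint leaf2 above 0.09 rad), for 0.1 s.
3. leaf 3 is pressed down by at least 0.09 rad (value of joint leaf3 above 0.09 rad), for 0.1 s.
4. leaf 4 is pressed down by at least 0.09 rad (value of joint leaf4 above 0.09 rad), for 0.1 s.
At the end, for the whole second after the job is handed in: All four leaves have been dipped in order and are sprung back up (under 0.04 rad); the frame lies flat within 15 mm of where it was, the lamp base, mirror bracket and thumb wheel stand still within 15 mm of where they were (value of joint each of leaf1, leaf2, leaf3, leaf4 below 0.04 rad and distance of each of coin_frame, lamp_base, mirror_bracket, thumb_wheel from where it was at the start of the episode below 0.015 m and angle between coin_frame's own z axis and vertical below 0.08 rad and linear speed of coin_frame below 0.01 m/s and linear speed of each of lamp_base, mirror_bracket, thumb_wheel below 0.02 m/s); the robot touches nothing.
It fails at once if a leaf is pressed flat (beyond 0.39 rad) (value of joint any of leaf1, leaf2, leaf3, leaf4 above 0.39 rad).
It fails at once if the fingers push on the frame or its leaves with more than 15 N (contact force between the fingers and coin_frame above 15 N).
It fails at once if the robot lifts off or comes down in the middle of the row instead of beyond its ends (y of the grasp point in the frame of coin_frame between -0.075 and 0.075 m and x of the grasp point in the frame of coin_frame between -0.04 and 0.04 m and z of the grasp point in the frame of coin_frame between 0.073 and 0.128 m).
It fails at once if the frame is shifted, lifted (15 mm) or tipped (distance of coin_frame from where it was at the start of the episode above 0.015 m or angle between coin_frame's own z axis and vertical above 0.1 rad).
It fails at once if the lamp base, mirror bracket or thumb wheel is moved or lifted (15 mm) (distance of any of lamp_base, mirror_bracket, thumb_wheel from where it was at the start of the episode above 0.015 m).
It also fails if it takes over 40 s, if anything falls off the work surface, if the arm or the gripper's body presses on something with over 40 N, if the wrist force passes 120 N, or if a joint passes its speed limit or range.

## Robot

A 7-joint arm with a two-finger parallel gripper is mounted at the origin on the work surface. World frame = base frame: x ahead of the robot, y to its left, z up, the work surface at z = 0. Lengths are in m, angles in rad, forces in N, time in s.
With the tool pointing down it reaches from about 0.425 to 0.925 m from the base axis. Payload 6.8 kg.
Tool frame: the origin (TCP) lies between the finger pads, 19 mm behind the fingertips; this is the grasp point; z points along the fingers, y is the line along which they close (so a half turn about z gives the same grasp; the last joint's range is limited). The gripper opens to 85 mm and grips with 20 to 120 N. Pads are 22 mm wide; open, the fingers measure 114 mm over their backs; the gripper's body (76 mm by 85 mm) begins 54 mm behind the grasp point. The pads swing forward as they close: fully open they stand 13 mm farther back than shut.
Start: joints at [1.165, 0.477, 0.022, 1.555, -0.011, 1.109, -0.083], TCP at [0.198, -0.645, 0.25] pointing down, gripper open.
Joint ranges: [-2.96, 2.96], [-0.34, 2.1], [-1.41, 1.46], [0.24, 2.44], [-1.37, 4.51], [0.17, 1.92], [-2.96, 2.96]. Speed limits (rad/s): [2.39, 2.39, 3.14, 3.14, 3.14, 3.14, 3.14].

## Interface

Orientations are given as a rotation vector (axis times angle).
In Python, from bench import telemetry, grab_frame, calibration, order, silhouettes gives the robot as it stands.
- The arm moves only by the tool apply_moves, never from a script. Its argument "moves" is a list of rows, each a list of 7 numbers: the turn, a rotation vector about the tool's x, y, z scaled (see below), then the shift along the tool's x, y, z scaled (see below), then the opening, from -1 (shut) to 1 (fully open). A call has exactly 8 rows; each row shifts and turns the commanded pose from where the row before left it, along the tool's axes as they then stand; what a row does not reach is not made up. The controller multiplies each number of a shift by 1000 mm and each number of a turn by 6 degrees. A row lasts 1/12 s, in which the tool goes at most 41.7 mm and 7.16 degrees, less where a joint would pass 70% of its speed; a pose out of reach is approached as far as the arm can. A call with a number of a shift or a turn outside -1 to 1 is refused whole. A call with a gripper value outside its range is refused whole. The fingers move at their own pace and stop on an object; "grip_force" is the grip in N (left out, the last holds). Time passes only in rows, so rows that do not move let the fingers close, or fill a call up. It gives the time, the measured TCP pose, the force, the opening and the grip force at its end, in the units of the state.
- telemetry.get_obs(): the state, without advancing time (a new reading comes with each control period).
- grab_frame(name): name is "scene" or "top" or "wrist"; returns the picture (400x640x3 uint8, blue, green, red); there is no depth.
- calibration(name): a dict with "fx", "fy", "cx", "cy" (pixels), "k1" (the pictures are not rectified: a ray, as slopes to the right and down, at radius r is drawn at 1 + k1 r^2 times it, then the intrinsics apply), "world_from_camera" (4x4, takes a point from camera to world coordinates); the wrist camera has in their place "mount" (4x4, takes a point from camera to tool coordinates, whose origin is the TCP and whose axes are the flange's). Camera axes: x right, y down, z forward; pixel columns grow to the right and rows downward; lengths in m; the calibration is good to about 2 mm. A picture is of the moment at which its call begins: read the wrist's pose just before it. calibration takes no time and is no camera call.
- order.hand_in(): hands the job in; it is judged then, once.
Trained networks look in the newest picture that a camera, given by its name, has taken for a name from the list of things; names that differ only in an ending like _2 or _b are one class to them, and where a whole thing is asked for, a point or a joint stands for the part that bears it (a point fixed in the world has none). Each returns a list of dicts, best first, with "p" (0 to 1); they miss things now and then, are a little off and sometimes report something else, mostly with a low value. They report only what shows in the picture. A call takes as long as a camera call.
- silhouettes(thing, camera): "mask" (400x640 bool, what is visible of it) and "extent" ([centre column, centre row, width, height] in pixels, round what is visible of it).
The state is a dict: "clock": time; "joints": joint angles; "qvel": joint speeds; "tau": joint torques, N m; "tcp_pos": TCP position; "orientation": TCP orientation; "contact_force": force on the tool from outside, world axes, zero at the start; "moment": the same for the moment, N m; "grip_width": finger opening in m; "gripper_force": force on a finger pad.
Only numpy, scipy, OpenCV 4.12 (cv2) and the standard library are available. Lean on these libraries where they do the work, as an engineer would, in place of code of your own. Each camera call takes 0.05 s, during which the arm holds its last target. There are 200 camera calls.

## Working session

There is one attempt and no reset: what is moved stays moved. The work goes in short steps, Python scripts to look and compute and a tool call to move; the robot and the scene stay as the last step left them, time stands still between calls to the robot, and variables do not carry over. Pictures are saved under pics/ and viewed, at most 10 in all, crops included, and the job is handed in when it is done.

Besides the shell and the picture viewer there is one more tool, called after "Request:" as name(argument=value, ...), one argument or row to a line, values as JSON. apply_moves: Moves the arm, as the interface text tells. Its arguments: {"type":"object","properties":{"moves":{"type":"array"},"grip_force":{"type":"number"}},"required":["moves"]}

```bash
mkdir -p pics && cat > h.py <<'E'
import numpy as np, cv2
from bench import telemetry, grab_frame, calibration, order, silhouettes
from scipy.spatial.transform import Rotation as R
def pix2plane(name,uv,z):
    c=calibration(name); K=np.array([[c['fx'],0,c['cx']],[0,c['fy'],c['cy']],[0,0,1]])
    T=np.array(c['world_from_camera'])
    d=(np.atleast_2d(uv)-[c['cx'],c['cy']])/[c['fx'],c['fy']]
    s=d.copy()
    for _ in range(20): s=d/(1+c['k1']*(s**2).sum(1,keepdims=True))
    r=np.c_[s,np.ones(len(s))]@T[:3,:3].T; o=T[:3,3]
    return o+r*((z-o[2])/r[:,2])[:,None]
E
python3 - <<'E'
from h import *
o=telemetry.get_obs(); print({k:np.round(v,3) for k,v in o.items() if k in('clock','tcp_pos','orientation','joints')})
for n in('scene','top'):
    cv2.imwrite(f'pics/{n}0.png',grab_frame(n)); print(n,calibration(n))
for t,z in(('coin_frame',.038),('start_spot',.038),('finish_slot',.038),('leaf1_tip',.058),('leaf4_tip',.058),('lamp_base',.03),('mirror_bracket',.03),('thumb_wheel',.03)):
  for n in('top','scene'):
    for d in silhouettes(t,n)[:2]: 
        print(t,n,round(d['p'],2),np.round(d['extent'],1),d['mask'].sum(),np.round(pix2plane(n,d['extent'][:2],z),3))
E
```

```text
{'clock': np.float64(0.0), 'joints': array([ 1.165,  0.478,  0.022,  1.556, -0.012,  1.109, -0.083]), 'tcp_pos': array([ 0.198, -0.645,  0.249]), 'orientation': array([-3.105e+00, -4.660e-01,  1.000e-03])}
scene {'fx': 473.4300940145326, 'fy': 473.4300940145326, 'cx': 324.88419226250966, 'cy': 199.8518963129293, 'k1': -0.14257590285895794, 'world_from_camera': array([[-0.26265088,  0.78215507, -0.56502032,  1.04289581],
       [ 0.96486554,  0.21715156, -0.14791784,  0.16663719],
       [ 0.00700035, -0.58401939, -0.81170952,  0.75105845],
       [ 0.        ,  0.        ,  0.        ,  1.        ]])}
top {'fx': 473.4535441850101, 'fy': 473.4535441850101, 'cx': 316.55976220759646, 'cy': 196.6643041085421, 'k1': -0.11268953953872429, 'world_from_camera': array([[ 0.00539601, -0.99640824,  0.08450745,  0.51057251],
       [-0.99981013, -0.00695815, -0.01820159,  0.02966313],
       [ 0.01872423, -0.08439319, -0.99625659,  0.80086713],
       [ 0.        ,  0.        ,  0.        ,  1.        ]])}
coin_frame top 0.79 [287.9 206.4 154.9 113.6] 6468 [[0.559 0.062 0.038]]
coin_frame scene 
[... 623 characters left out ...]
[[0.597 0.131 0.058]]
leaf4_tip scene 0.71 [369.5 231.1  16.3  15.1] 151 [[0.604 0.132 0.058]]
lamp_base top 0.82 [260.  274.5  36.6  38.2] 1120 [[0.449 0.106 0.03 ]]
lamp_base scene 0.89 [371.2 169.3  23.7  29.6] 693 [[0.445 0.104 0.03 ]]
lamp_base scene 0.55 [343.7 214.1 125.4 104.2] 4626 [[0.563 0.077 0.03 ]]
mirror_bracket top 0.96 [297.3 123.7  40.   38.3] 894 [[0.697 0.048 0.03 ]]
mirror_bracket top 0.57 [359.9 167.8  24.9  28.3] 497 [[ 0.624 -0.056  0.03 ]]
mirror_bracket scene 0.69 [370.2 231.9  22.   13.4] 150 [[0.588 0.132 0.03 ]]
thumb_wheel top 0.74 [360.9 167.4  29.5  27.1] 506 [[ 0.625 -0.057  0.03 ]]
thumb_wheel scene 0.94 [265.2 228.4  19.5  23.6] 356 [[ 0.631 -0.052  0.03 ]]
```

```bash
python3 - <<'E'
from h import *
im=cv2.imread('pics/top0.png')[80:330,170:420]
cv2.imwrite('pics/top0c.png',cv2.resize(im,None,fx=2.4,fy=2.4,interpolation=cv2.INTER_CUBIC))
im=cv2.imread('pics/top0.png'); h=cv2.cvtColor(im,cv2.COLOR_BGR2HSV)
red=((h[...,0]<8)|(h[...,0]>172))&(h[...,1]>140)&(h[...,2]>60)
blue=(abs(h[...,0].astype(int)-112)<16)&(h[...,1]>120)&(h[...,2]>50)
for nm,m,z in(('red',red,.038),('blue',blue,.056)):
    n,l,s,c=cv2.connectedComponentsWithStats(m.astype(np.uint8))
    for i in range(1,n):
        if s[i,4]>12: print(nm,s[i],c[i].round(1),pix2plane('top',c[i],z).round(4))
m=silhouettes('coin_frame','top')[0]['mask'].astype(np.uint8)
E
```

```text
red [342 239   9   9  74] [346.1 243.1] [[ 0.5007 -0.0321  0.038 ]]
blue [ 468    0  114   78 6954] [524.3  37.5] [[ 0.8486 -0.3368  0.056 ]]
blue [231 173   6   8  17] [233.1 176.2] [[0.6054 0.1486 0.056 ]]
blue [259 189   5   9  20] [261.  192.8] [[0.5793 0.1039 0.056 ]]
blue [287 206   6   8  20] [289.4 209.4] [[0.5533 0.0587 0.056 ]]
blue [315 222   6   9  22] [317.6 226.4] [[0.5269 0.0141 0.056 ]]
```

View pics/top0c.png

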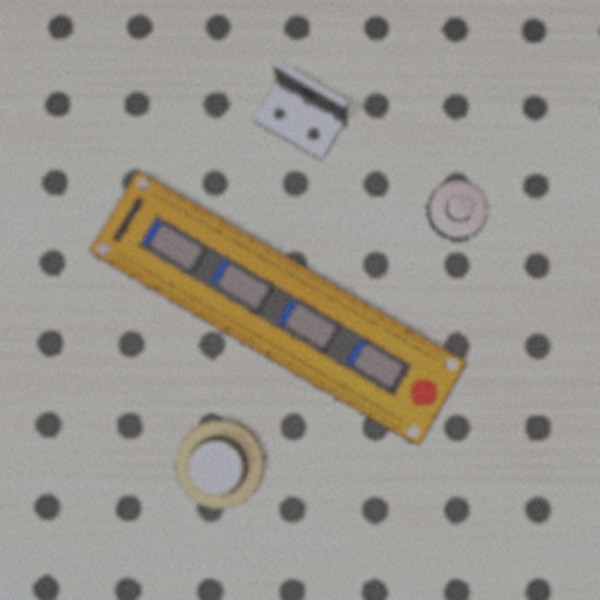

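View pics/scene0.png

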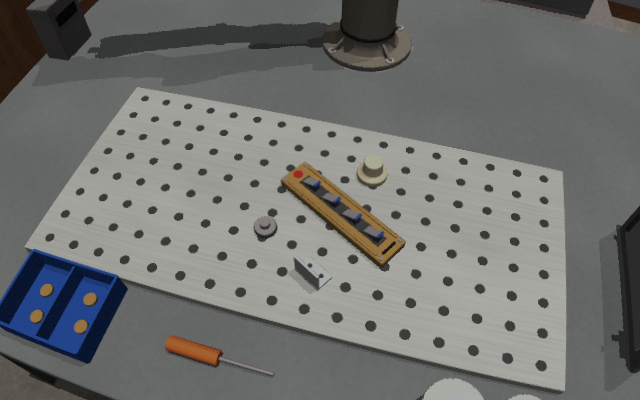

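The top view shows the frame running from the red spot (346,243) to the slot near (223,171). The blue noses lie on a straight line at about 60° in world, 52 mm apart as expected. The lamp base, bracket and wheel are all well off the row. I'll turn tool x onto the row direction and shut the fingers.

Request:
apply_moves(
  moves=[
    [0,0,-0.89,0,0,0,-1],
    [0,0,-0.89,0,0,0,-1],
    [0,0,-0.89,0,0,0,-1],
    [0,0,-0.89,0,0,0,-1],
    [0,0,-0.89,0,0,0,-1],
    [0,0,-0.89,0,0,0,-1],
    [0,0,-0.89,0,0,0,-1],
    [0,0,-0.89,0,0,0,-1],
  ],
  grip_force=20,
)

```text
clock: 1.62
tcp_pos: [0.198, -0.6453, 0.25]
orientation: [2.72, 1.572, -0.0]
contact_force: [-0.2, 0.3, -0.1]
grip_width: 0.0001
gripper_force: 0.0
```

```bash
cat >> h.py <<'E'
# frame estimate: red spot at y=-114
RED=np.array([.5007,-.0321]); A=np.deg2rad(59.85)
def rel():
    "tool pose, and offset from TCP to red spot in tool axes"
    o=telemetry.get_obs(); M=R.from_rotvec(o['orientation']).as_matrix(); p=np.array(o['tcp_pos'])
    u=np.array([np.cos(A),np.sin(A)]); n=np.array([u[1],-u[0]]); d=p[:2]-RED
    print('t',round(float(o['clock']),2),'tcp',p.round(4),'xdir',np.rad2deg(np.arctan2(M[1,0],M[0,0])).round(2),'z',M[:,2].round(4),'F',np.round(o['contact_force'],1),'w',round(float(o['grip_width']),4))
    print('frame x,y,z mm',(1000*np.r_[d@n,d@u-.114,p[2]-.020]).round(1),'to spot in tool mm',(1000*M.T@np.r_[RED-p[:2],0]).round(1))
E
python3 - <<'E'
from h import *
rel()
im=grab_frame('scene'); h=cv2.cvtColor(im,cv2.COLOR_BGR2HSV)
red=((h[...,0]<8)|(h[...,0]>172))&(h[...,1]>140)&(h[...,2]>60)
blue=(abs(h[...,0].astype(int)-112)<16)&(h[...,1]>90)&(h[...,2]>50)
for nm,m,z in(('red',red,.038),('blue',blue,.056)):
    n,l,s,c=cv2.connectedComponentsWithStats(m.astype(np.uint8))
    for i in range(1,n):
        if 8<s[i,4]<300: print(nm,s[i],c[i].round(1),pix2plane('scene',c[i],z).round(4))
E
```

```text
t 1.62 tcp [ 0.198  -0.6453  0.25  ] xdir 60.04 z [-0.e+00 -1.e-04 -1.e+00] F [-0.2  0.3 -0.1] w 0.0001
frame x,y,z mm [  46.2 -796.3  230. ] to spot in tool mm [ 6.825e+02 -4.400e+01 -1.000e-01]
red [294 171   9   7  49] [297.8 173.7] [[ 0.5005 -0.0302  0.038 ]]
blue [314 181   6   6  21] [316.6 183.7] [[0.5276 0.0154 0.056 ]]
blue [333 197   7   6  21] [336.5 199.8] [[0.5533 0.0602 0.056 ]]
blue [354 214   8   7  25] [357.6 216.9] [[0.5793 0.1054 0.056 ]]
blue [376 232   8   7  24] [379.5 235. ] [[0.6058 0.1502 0.056 ]]
```

Request:
apply_moves(
  moves=[
    [0,0,0,0.04,-0.0028,0,-1],
    [0,0,0,0.04,-0.0028,0,-1],
    [0,0,0,0.04,-0.0028,0,-1],
    [0,0,0,0.04,-0.0028,0,-1],
    [0,0,0,0.04,-0.0028,0,-1],
    [0,0,0,0.04,-0.0028,0,-1],
    [0,0,0,0.04,-0.0028,0,-1],
    [0,0,0,0.04,-0.0028,0,-1],
  ],
)

```text
clock: 2.33
tcp_pos: [0.3403, -0.3558, 0.2503]
orientation: [2.725, 1.562, 0.0]
contact_force: [0.3, 0.1, 1.0]
grip_width: -0.0001
gripper_force: 0.0
```

Request:
apply_moves(
  moves=[
    [0,0,0,0.04,-0.0028,0,-1],
    [0,0,0,0.04,-0.0028,0,-1],
    [0,0,0,0.04,-0.0028,0,-1],
    [0,0,0,0.04,-0.0028,0,-1],
    [0,0,0,0.04,-0.0028,0,-1],
    [0,0,0,0.04,-0.0028,0,-1],
    [0,0,0,0.04,-0.0028,0,-1],
    [0,0,0,0,0,0,-1],
  ],
)

```text
clock: 3.0
tcp_pos: [0.4671, -0.0975, 0.251]
orientation: [-2.716, -1.577, -0.008]
contact_force: [1.1, -0.1, 0.8]
grip_width: 0.0001
gripper_force: 0.0
```

```bash
python3 - <<'E'
from h import *
rel()
o=telemetry.get_obs(); im=grab_frame('wrist'); cv2.imwrite('pics/w1.png',im)
c=calibration('wrist'); T=np.eye(4); T[:3,:3]=R.from_rotvec(o['orientation']).as_matrix(); T[:3,3]=o['tcp_pos']
import h
c=dict(c); c['world_from_camera']=T@np.array(c['mount']); h.calibration=lambda n:c
v=cv2.cvtColor(im,cv2.COLOR_BGR2HSV)
red=((v[...,0]<8)|(v[...,0]>172))&(v[...,1]>140)&(v[...,2]>60)
blue=(abs(v[...,0].astype(int)-112)<16)&(v[...,1]>90)&(v[...,2]>50)
for nm,m,z in(('red',red,.038),('blue',blue,.056)):
    n,l,s,cc=cv2.connectedComponentsWithStats(m.astype(np.uint8))
    for i in range(1,n):
        if s[i,4]>30: print(nm,s[i],cc[i].round(1),h.pix2plane('wrist',cc[i],z).round(4))
E
```

```text
t 3.0 tcp [ 0.4671 -0.0975  0.251 ] xdir 60.28 z [ 0.0039  0.0033 -1.    ] F [ 1.1 -0.1  0.8] w 0.0001
frame x,y,z mm [   3.8 -187.4  231. ] to spot in tool mm [73.4 -3.2  0.3]
blue [303  32  18   5  90] [311.5  34. ] [[0.527  0.0141 0.056 ]]
```

View pics/w1.png

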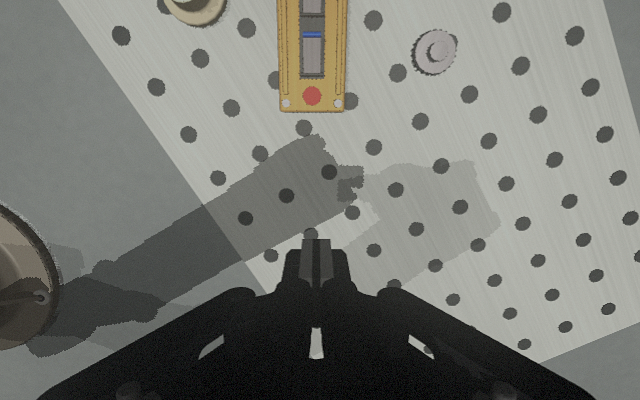

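The wrist view shows the frame straight ahead: red spot at (312,96), leaf 1 nose at (311,34). The nose position matches the top camera to within a millimetre. Next I go over the spot and part of the way down.

Request:
apply_moves(
  moves=[
    [0,0,0,0.037,-0.0016,0,-1],
    [0,0,0,0.036,-0.0016,0,-1],
    [0,0,0,0,0,0.03,-1],
    [0,0,0,0,0,0.03,-1],
    [0,0,0,0,0,0.03,-1],
    [0,0,0,0,0,0.03,-1],
    [0,0,0,0,0,0,-1],
    [0,0,0,0,0,0,-1],
  ],
)

```text
clock: 3.72
tcp_pos: [0.4966, -0.0419, 0.1293]
orientation: [-2.724, -1.562, 0.005]
contact_force: [0.1, -0.4, -0.3]
grip_width: -0.0001
gripper_force: 0.0
```

```bash
python3 - <<'E'
from h import *
rel()
cv2.imwrite('pics/w2.png',grab_frame('wrist'))
E
```

```text
t 3.72 tcp [ 0.4966 -0.0419  0.1293] xdir 59.67 z [-0.0035 -0.     -1.    ] F [ 0.1 -0.4 -0.3] w -0.0001
frame x,y,z mm [   1.4 -124.6  109.3] to spot in tool mm [10.6 -1.4 -0. ]
```

View pics/w2.png

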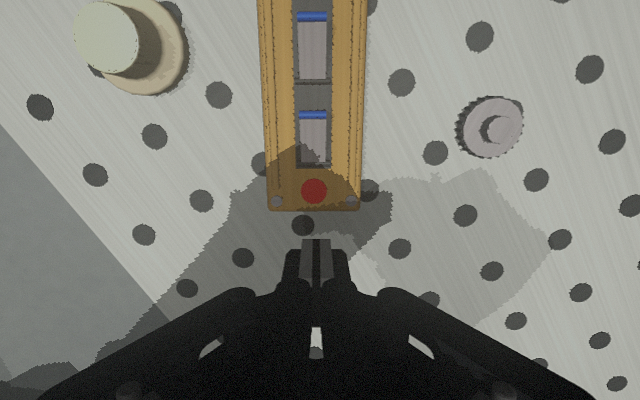

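Request:
apply_moves(
  moves=[
    [0,0,0,0.01,-0.0014,0,-1],
    [0,0,0,0,0,0,-1],
    [0,0,0,0,0,0.015,-1],
    [0,0,0,0,0,0.015,-1],
    [0,0,0,0,0,0.015,-1],
    [0,0,0,0,0,0,-1],
    [0,0,0,0,0,0,-1],
    [0,0,0,0,0,0,-1],
  ],
)

```text
clock: 4.43
tcp_pos: [0.5026, -0.0314, 0.0864]
orientation: [2.723, 1.565, 0.003]
contact_force: [0.6, -0.8, -0.4]
grip_width: -0.0004
gripper_force: 0.0
```

```bash
python3 -c "
from h import *
rel()"
```

```text
t 4.43 tcp [ 0.5026 -0.0314  0.0864] xdir 59.79 z [ 2.1e-03 -1.0e-04 -1.0e+00] F [ 0.6 -0.8 -0.4] w -0.0004
frame x,y,z mm [   1.3 -112.5   66.4] to spot in tool mm [-1.5 -1.3 -0. ]
```

Request:
apply_moves(
  moves=[
    [0,0,0,0,-0.001,0.006,-1],
    [0,0,0,0,0,0.006,-1],
    [0,0,0,0,0,0.005,-1],
    [0,0,0,0,0,0,-1],
    [0,0,0,0,0,0,-1],
    [0,0,0,0,0,0,-1],
    [0,0,0,0,0,0,-1],
    [0,0,0,0,0,0,-1],
  ],
)

```text
clock: 5.1
tcp_pos: [0.5009, -0.0312, 0.0682]
orientation: [2.724, 1.565, 0.001]
contact_force: [-0.4, -0.4, 0.0]
grip_width: 0.0001
gripper_force: 0.0
```

```bash
python3 -c "
from h import *
rel()
cv2.imwrite('pics/s2.png',cv2.resize(grab_frame('scene')[130:280,240:440],None,fx=4,fy=4));rel()"
```

```text
t 5.1 tcp [ 0.5009 -0.0312  0.0682] xdir 59.77 z [ 4.e-04  0.e+00 -1.e+00] F [-0.4 -0.4  0. ] w 0.0001
frame x,y,z mm [  -0.3 -113.1   48.2] to spot in tool mm [-0.9  0.3 -0. ]
t 5.15 tcp [ 0.5008 -0.0312  0.0682] xdir 59.78 z [ 4.e-04 -0.e+00 -1.e+00] F [-1.   1.2  1.2] w -0.0001
frame x,y,z mm [  -0.3 -113.1   48.2] to spot in tool mm [-0.9  0.3 -0. ]
```

View pics/s2.png

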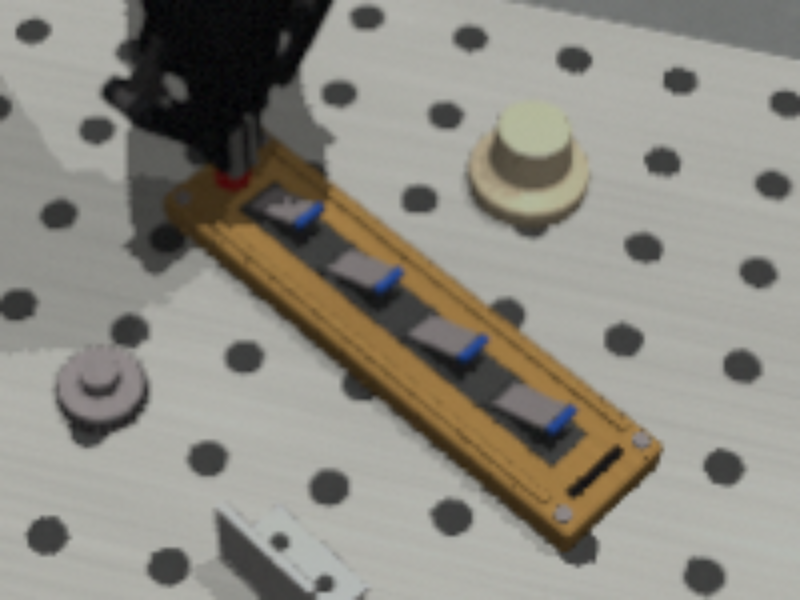

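The fingertip is over the red spot, just above the brass and clear of leaf 1. I start the stroke here.

Request:
apply_moves(
  moves=[
    [0,0,0,0.005,0,-0.001,-1],
    [0,0,0,0.006,0,0,-1],
    [0,0,0,0.006,0,0,-1],
    [0,0,0,0.006,0,0,-1],
    [0,0,0,0.006,0,0,-1],
    [0,0,0,0.006,0,0,-1],
    [0,0,0,0.006,0,0,-1],
    [0,0,0,0.006,0,0,-1],
  ],
)

```text
clock: 5.82
tcp_pos: [0.5242, 0.0096, 0.0688]
orientation: [2.724, 1.565, -0.002]
contact_force: [-0.1, -1.3, 0.8]
grip_width: 0.0001
gripper_force: 0.5
```

```bash
python3 -c "
from h import *
rel()"
```

```text
t 5.82 tcp [0.5242 0.0096 0.0688] xdir 59.78 z [-1.e-03 -7.e-04 -1.e+00] F [-0.1 -1.3  0.8] w 0.0001
frame x,y,z mm [ -0.6 -66.1  48.8] to spot in tool mm [-47.9   0.6   0.1]
```

Request:
apply_moves(
  moves=[
    [0,0,0,0.006,0,0,-1],
    [0,0,0,0.006,0,0,-1],
    [0,0,0,0.006,0,0,-1],
    [0,0,0,0.006,0,0,-1],
    [0,0,0,0.006,0,0,-1],
    [0,0,0,0.006,0,0,-1],
    [0,0,0,0.006,0,0,-1],
    [0,0,0,0.006,0,0,-1],
  ],
)

```text
clock: 6.48
tcp_pos: [0.5486, 0.0512, 0.0689]
orientation: [2.724, 1.565, -0.001]
contact_force: [-1.6, -1.5, 1.4]
grip_width: 0.0
gripper_force: 1.1
```

```bash
python3 -c "
from h import *
rel()"
```

```text
t 6.48 tcp [0.5486 0.0512 0.0689] xdir 59.77 z [-5.e-04 -5.e-04 -1.e+00] F [-1.6 -1.5  1.4] w 0.0
frame x,y,z mm [ -0.4 -17.9  48.9] to spot in tool mm [-96.1   0.5   0.1]
```

Steady and level with light forces; continuing.

Request:
apply_moves(
  moves=[
    [0,0,0,0.006,0,0,-1],
    [0,0,0,0.006,0,0,-1],
    [0,0,0,0.006,0,0,-1],
    [0,0,0,0.006,0,0,-1],
    [0,0,0,0.006,0,0,-1],
    [0,0,0,0.006,0,0,-1],
    [0,0,0,0.006,0,0,-1],
    [0,0,0,0.006,0,0,-1],
  ],
)

```text
clock: 7.15
tcp_pos: [0.5728, 0.0927, 0.0689]
orientation: [2.724, 1.565, -0.001]
contact_force: [0.0, -0.9, 0.7]
grip_width: 0.0003
gripper_force: 0.6
```

Request:
apply_moves(
  moves=[
    [0,0,0,0.006,0,0,-1],
    [0,0,0,0.006,0,0,-1],
    [0,0,0,0.006,0,0,-1],
    [0,0,0,0.006,0,0,-1],
    [0,0,0,0.006,0,0,-1],
    [0,0,0,0.006,0,0,-1],
    [0,0,0,0.006,0,0,-1],
    [0,0,0,0.006,0,0,-1],
  ],
)

```text
clock: 7.82
tcp_pos: [0.597, 0.1344, 0.069]
orientation: [2.724, 1.566, -0.0]
contact_force: [-1.3, -0.2, 0.4]
grip_width: -0.0003
gripper_force: 0.5
```

```bash
python3 -c "
from h import *
rel()"
```

```text
t 7.82 tcp [0.597  0.1344 0.069 ] xdir 59.78 z [-2.e-04 -2.e-04 -1.e+00] F [-1.3 -0.2  0.4] w -0.0003
frame x,y,z mm [-0.3 78.3 49. ] to spot in tool mm [-1.923e+02  5.000e-01  1.000e-01]
```

Request:
apply_moves(
  moves=[
    [0,0,0,0.006,0,0,-1],
    [0,0,0,0.006,0,0,-1],
    [0,0,0,0.006,0,0,-1],
    [0,0,0,0.006,0,0,-1],
    [0,0,0,0.006,0,0,-1],
    [0,0,0,0.006,0,0,-1],
    [0,0,0,0.006,0,0,-1],
    [0,0,0,0.006,0,0,-1],
  ],
)

```text
clock: 8.48
tcp_pos: [0.6213, 0.1761, 0.069]
orientation: [-2.723, -1.566, -0.0]
contact_force: [-0.0, 0.4, -0.1]
grip_width: -0.0001
gripper_force: 0.0
```

Request:
apply_moves(
  moves=[
    [0,0,0,0.002,0,0,-1],
    [0,0,0,0,0,-0.01,-1],
    [0,0,0,0,0,-0.025,-1],
    [0,0,0,0,0,-0.03,-1],
    [0,0,0,0,0,-0.03,-1],
    [0,0,0,0,0,-0.03,-1],
    [0,0,0,0,0,-0.03,-1],
    [0,0,0,0,0,0,-1],
  ],
)

```text
clock: 9.15
tcp_pos: [0.6249, 0.1784, 0.2318]
orientation: [2.722, 1.564, 0.017]
contact_force: [0.4, 1.4, 0.5]
grip_width: -0.0002
gripper_force: 0.0
```

Request:
apply_moves(
  moves=[
    [0,0,0,0,0,0,-1],
    [0,0,0,0,0,0,-1],
    [0,0,0,0,0,0,-1],
    [0,0,0,0,0,0,-1],
    [0,0,0,0,0,0,-1],
    [0,0,0,0,0,0,-1],
    [0,0,0,0,0,0,-1],
    [0,0,0,0,0,0,-1],
  ],
)

```text
clock: 9.82
tcp_pos: [0.6219, 0.1771, 0.2237]
orientation: [-2.723, -1.566, 0.001]
contact_force: [0.2, -0.2, 0.3]
grip_width: -0.0002
gripper_force: 0.0
```

```bash
python3 -c "
from h import *
rel()
cv2.imwrite('pics/s3.png',cv2.resize(grab_frame('scene')[130:280,240:440],None,fx=4,fy=4))"
```

```text
t 9.82 tcp [0.6219 0.1771 0.2237] xdir 59.79 z [-5.e-04 -1.e-04 -1.e+00] F [ 0.2 -0.2  0.3] w -0.0002
frame x,y,z mm [ -0.3 127.8 203.7] to spot in tool mm [-2.418e+02  5.000e-01  1.000e-01]
```

View pics/s3.png

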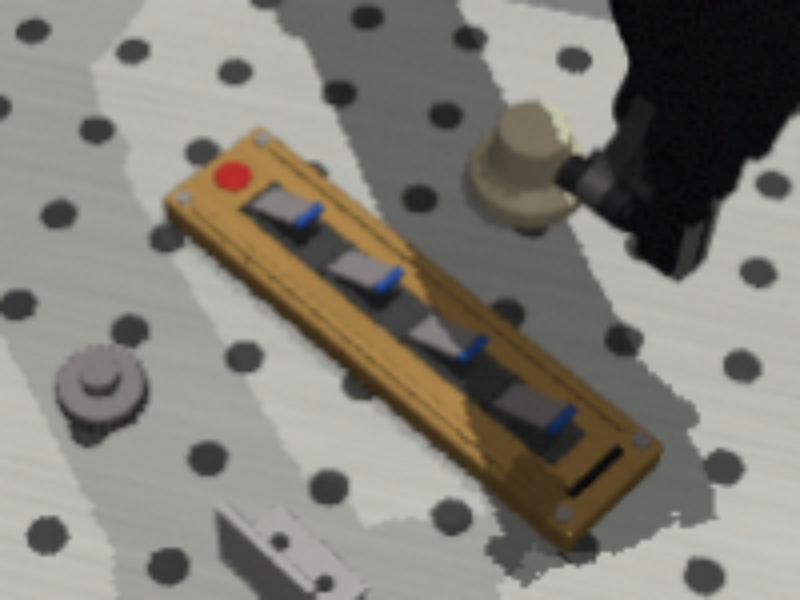

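The frame, lamp base, wheel and bracket are at the same pixels as before. All four blue noses are back up and the gripper is high and clear.

```bash
python3 -c "
from bench import order
print(order.hand_in())"
```

```text
the job is handed in; nothing more can be done
None
```

The job is handed in: one light stroke from the red spot to beyond the black slot ran over all four leaves, which show as sprung back up, with the frame and other things unmoved and the gripper clear; no verdict was returned, and I did not read the leaf angles directly.

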